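# Clamp a gilded moulding in the holding jig

## Task

Gently lay the short gilded moulding flat in the plywood holding jig, between the clamp's shoe and the fence, and slide it gently along until its end is fully home against the end stop. Then push the cam clamp's lever round through its quarter turn until it rests against the brass stop peg, without forcing it, so that the shoe holds the moulding tight along the fence. Let go and leave the other things on the bench alone.

Things in the scene. Friction and masses are not known exactly. Their poses are not given: they have to be found in the camera images.
- moulding_center (a point): centre, half-way up, of the loose moulding: straight gilded wood, red-brown stripes on its sides, pale cut ends, 150 long (its x) x 50 wide (its y) x 56 high (its z), about 0.26 kg, the same either way round. Its sides are plain, parallel, 50 apart up to 44 above its underside; above is a carved crest 30 wide. It starts flat on a grey mat 6 thick, right of the jig.
- jig: plywood jig board, fixed to the bench, 250 x 310, 18 thick. Origin on its underside; the bed on which the moulding lies is its upper face, 18 above the origin. At zero yaw x points away from the robot, y to its left. The moulding lies along the jig's y: with its end fully home its centre is at jig y = 0, and before clamping anywhere free between shoe and fence (about jig x = +26).
- end_stop (a point): point at the foot (bed height) of the end stop, in the middle of its flat face, which looks to the jig's -y. The end stop is a fixed brown wooden block at the left end of the bed, 55 wide (x), 30 high above the bed. Jig axes; it lies at jig x = +27.5, y = +75. The gilding chips if the moulding is dropped or pressed on bed or stop with over 40 N.
- fence: low pale wooden fence, fixed, on the far side of the bed, 25 (x) x 210 (y), 12 high above the bed. Jig axes; origin at the centre of its underside, on the bed. Its face looks to -x and lies 12.5 from the origin (about jig x = +54.5, set anew each time, 1 mm either way). The moulding against it has its centre 37.5 from the origin.
- shoe_face (a point): middle of the clamp shoe's cork face, 6.5 above the bed; the shoe is 64 long (y), 12 high above the bed, on the robot's side of the bed and presses towards the jig's +x. With the lever at 0 it leaves a channel about 62 wide; the lever drives it forward by 11 mm per rad. Sprung, 7 N per mm; it presses the moulding with some 15 to 48 N at the end. It has the jig's axes.
- clamp_lever (a joint): lever angle (rad). At 0 (starts at 0 to 0.15) open, pointing to the jig's -x, towards the robot. Grows as it swings counter-clockwise seen from above; the stop peg ends its travel at 1.45 to 1.65, pointing about to the jig's -y. Stiff: 7 N at the knob turn it, up to 12 N as the shoe presses the moulding; it stays where left. The cam and peg bear no more than 30 N of push or squeeze on the lever.
- lever_knob (a point): centre of the black upright knob at the lever's free end: a cylinder 24 in diameter with a round top, 110 from the pivot axis, from 24 to 76 above the bed (this point 50 above the bed), red ring at its foot. The lever's arm below it is a flat steel bar 22 wide, 17 to 24 above the bed. The lever points from the pivot along this point's -x.
- lever_hinge (a point): point on the lever's vertical pivot axis, 24 above the bed, at jig x = -50, y = 0; jig axes
- bottle: small brown glass bottle, 48 in diameter, 100 high, standing on the bench; origin under its centre; to be left alone
- bowl: small white bowl, 84 in diameter, 38 high; origin under its centre; to be left alone
- brush: brush lying on the bench; to be left alone
- rosette: round gilded carved rosette, 70 in diameter, 22 high, lying on the bench; origin under its centre; to be left alone
- clamp: the cam clamp's fixed base, origin on the lever's pivot axis at bed height; jig axes. It carries the brass stop peg, 10 in diameter, its top 31 above the bed, that the side of the lever's arm meets 62 from the pivot. The peg sits in a curved slot and is set anew each time, so its place is not given: it stops the lever somewhere between 1.45 and 1.65 rad and must be found by feel.
There are look-alikes about, which are no part of the job. There is more than one size of the part that bears moulding_center; the job needs the smaller.

How it is judged:
On the way, in this order (a step that is already met when the one before it is completed fails the run):
1. the moulding lies flat on the jig's bed between shoe and fence, its end within 2 mm of the end stop, while the lever is still open (under 0.5 rad) (y of moulding_center in the frame of jig above -0.002 m and z of moulding_center in the frame of jig below 0.049 m and x of moulding_center in the frame of fence between -0.055 and -0.035 m and angle between the x axis of moulding_center and the y axis of jig, either way round below 0.12 rad and angle between moulding_center's own z axis and vertical below 0.05 rad and value of joint clamp_lever below 0.5 rad), for 0.2 s.
2. the lever bears on its stop peg (with over 1 N) (contact force between clamp_lever and clamp above 1 N), for 0.2 s.
At the end, for the whole second after the job is handed in: The lever rests against the brass stop peg (bearing on it with more than 1 N) and the moulding lies flat and upright on the bed, its end within 2 mm of the end stop, its side within 2 mm of the fence and straight along it (0.03 rad), pressed on the fence with more than 6 N; all at rest and let go (contact force between clamp_lever and clamp above 1 N and y of moulding_center in the frame of jig above -0.002 m and z of moulding_center in the frame of jig below 0.049 m and x of moulding_center in the frame of fence above -0.0395 m and angle between the x axis of moulding_center and the y axis of jig, either way round below 0.03 rad and angle between moulding_center's own z axis and vertical below 0.04 rad and contact force between moulding and fence above 6 N and linear speed of moulding below 0.01 m/s and velocity of joint clamp_lever below 0.02 rad/s); the robot touches nothing.
It fails at once if the lever is pushed or squeezed with more than 30 N (contact force between any of the arm, the fingers and clamp_lever above 30 N).
It fails at once if the moulding is knocked or pressed on the jig's bed or end stop with more than 40 N (dropped or rammed) (contact force between moulding and jig above 40 N).
It fails at once if the bottle, bowl, brush or rosette is moved by more than 15 mm (distance of any of bottle, bowl, brush, rosette from where it was at the start of the episode above 0.015 m).
It also fails if it takes over 72 s, if anything falls off the work surface, if the arm or the gripper's body presses on something with over 40 N, if the wrist force passes 120 N, or if a joint passes its speed limit or range.

## Robot

A 6-joint arm with a two-finger parallel gripper is mounted at the origin on the work surface. World frame = base frame: x ahead of the robot, y to its left, z up, the work surface at z = 0. Lengths are in m, angles in rad, forces in N, time in s.
With the tool pointing down it reaches from about 0.4 to 0.825 m from the base axis. Payload 7 kg.
Tool frame: the origin (TCP) lies on the centre line of the jaws, within the pads' length; the fingertips stand env.finger_overhang ahead of it and the grasp point (between the pads) lies 5 mm behind it (env.finger_overhang is the distance from the TCP to the fingertips, in m); z points along the fingers, y is the line along which they close (so a half turn about z gives the same grasp; the last joint's range is limited). The gripper opens to 88 mm and grips with 3 to 60 N. Pads are 19 mm wide; open, the fingers measure 130 mm over their backs; the gripper's body (78 mm by 193 mm) begins 47 mm behind the grasp point.
Start: joints at [-0.883, 0.359, 0.012, 0, -1.224, -0.288], TCP at [0.263, -0.622, 0.241] pointing down, gripper open.
Joint ranges: [-3.07, 3.07], [-1.43, 2.12], [-1.02, 1.25], [-3.03, 1.67], [-3.05, -0], [-3.03, 3.03]. Speed limits (rad/s): [2.39, 2.39, 3.01, 3.14, 3.14, 3.14].

## Interface

Orientations are given as [roll, pitch, yaw] about the fixed x, y, z axes, in that order (R = Rz(yaw) Ry(pitch) Rx(roll)).
In Python, from cell import sensors, imaging, order, env gives the robot as it stands. The module is installed in compiled form; this text tells all that it offers.
- The arm moves only by the tool drive_tool, never from a script. Its argument "moves" is one flat list of numbers, 7 for each row, row after row: the shift along the tool's x, y, z in mm, then the turn, a rotation vector about the tool's x, y, z in rad, then the opening, from 0 (shut) to 1 (fully open). A call has 1 to 8 rows; each row shifts and turns the commanded pose from where the row before left it, along the tool's axes as they then stand; what a row does not reach is not made up. A row lasts 1/10 s, in which the tool goes at most 50 mm and 8.59 degrees, less where a joint would pass 70% of its speed; a pose out of reach is approached as far as the arm can. A call is refused whole if a number of a shift passes 50 or a number of a turn 0.15, either way. A call with a gripper value outside its range is refused whole. The fingers move at their own pace and stop on an object; the grip force is fixed at half the most. Time passes only in rows, so rows that do not move let the fingers close. It gives the time, the measured TCP pose, the force, the opening and the grip force at its end, in the units of the state.
- sensors.get_obs(): the state, without advancing time (a new reading comes with each control period).
- imaging.snapshot(name): name is "scene" or "top" or "wrist"; returns the picture (400x640x3 uint8, blue, green, red); there is no depth.
- imaging.camera_model(name): a dict with "fx", "fy", "cx", "cy" (pixels), "R" (3x3) and "t" (3): a world point X has camera coordinates R X + t. Camera axes: x right, y down, z forward; pixel columns grow to the right and rows downward; lengths in m; the calibration is good to about 2 mm. The wrist camera is an equidistant fisheye: a pixel r from the principal point sees the ray r / f radians off the axis. A picture is of the moment at which its call begins: read the wrist's pose just before it. camera_model takes no time and is no camera call; for the wrist camera it gives the pose at the moment of the call.
- order.job_done(): hands the job in; it is judged then, once.
The state is a dict: "t": time; "joint_positions": joint angles; "joint_velocities": joint speeds; "joint_efforts": joint torques, N m; "tcp_pos": TCP position; "tcp_rot": TCP orientation; "contact_force": force on the tool from outside, world axes, zero at the start; "wrist_torque": the same for the moment, N m; "finger_gap": opening from 0.0 (shut) to 1.0 (fully open); "grasp_force": force on a finger pad.
Only numpy, scipy, OpenCV 4.12 (cv2) and the standard library are available. Lean on these libraries where they do the work, as an engineer would, in place of code of your own. Each camera call takes 0.05 s, during which the arm holds its last target. There are 200 camera calls.

## Working session

There is one attempt and no reset: what is moved stays moved. The work goes in short steps, Python scripts to look and compute and a tool call to move; the robot and the scene stay as the last step left them, time stands still between calls to the robot, and variables do not carry over. Pictures are saved under pics/ and viewed, at most 10 in all, crops included, and the job is handed in when it is done.

Besides the shell and the picture viewer there is one more tool, called after "Call:" by a JSON object that holds its "name" and its "arguments", one argument or row to a line. drive_tool: Moves the arm, as the interface text tells. Its arguments: {"type":"object","properties":{"moves":{"type":"array","items":{"type":"number"}}},"required":["moves"]}

```bash
mkdir -p pics
python3 - <<'E'
from cell import sensors, imaging, order, env
import cv2
o=sensors.get_obs();print(o,env.finger_overhang)
for n in ("top","scene"):
    cv2.imwrite(f"pics/{n}0.png",imaging.snapshot(n)); m=imaging.camera_model(n);print(n,m)
E
```

```text
{'t': 0.0, 'joint_positions': array([-8.82885025e-01,  3.59400898e-01,  1.10445171e-02, -3.31450030e-04,
       -1.22409463e+00, -2.88099569e-01]), 'joint_velocities': array([-0.00091027, -0.00161303,  0.00136982,  0.00027733, -0.00051109,
       -0.00076728]), 'joint_efforts': array([ 7.48211664e-05, -5.82724750e+01,  2.93043673e+01,  6.99712202e+00,
        6.71414149e-03, -1.30416574e-04]), 'tcp_pos': array([ 0.26252705, -0.621346  ,  0.23961073]), 'tcp_rot': array([ 3.13991763e+00, -1.71450051e-04, -2.74189366e+00]), 'contact_force': array([-1.08663756,  0.44912507,  0.4141278 ]), 'wrist_torque': array([ 0.02727505,  0.02676906, -0.02071744]), 'grasp_force': 0.0, 'finger_gap': 1.001670883153914} 0.014
top {'fx': 372.6784073581373, 'fy': 372.6784073581373, 'cx': 313.7797509435213, 'cy': 200.3263283702991, 'R': array([[-0.00349929, -0.99994493, -0.00989395],
       [-0.99822696,  0.00408084, -0.05938249],
       [ 0.0594196 ,  0.00966861, -0.99818627]]), 't': array([-0.06170554,  0.54809659,  1.08020405])}
scene {'fx': 409.15758184927915, 'fy': 409.15758184927915, 'cx': 319.33460529852925, 'cy': 201.5410101783265, 'R': array([[-0.87892065,  0.47694857, -0.00430627],
       [ 0.28501317,  0.51794007, -0.80653926],
       [-0.38244736, -0.71011136, -0.59116485]]), 't': array([ 0.50516155, -0.05470666,  1.35982713])}
```

Run:
```python
import cv2
for n in ("top","scene"):
    a=cv2.imread(f"pics/{n}0.png"); cv2.imwrite(f"pics/{n}0b.png",cv2.resize(a,(800,500),interpolation=cv2.INTER_CUBIC))
```

```text
(no output)
```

View pics/top0b.png

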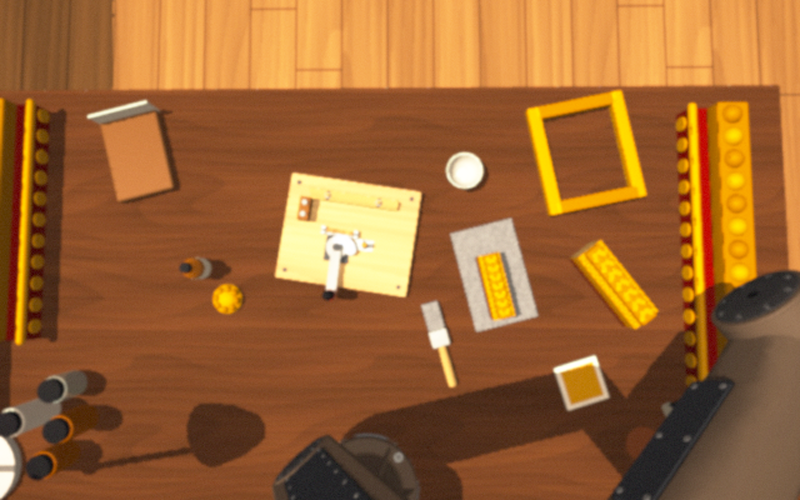

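View pics/scene0b.png

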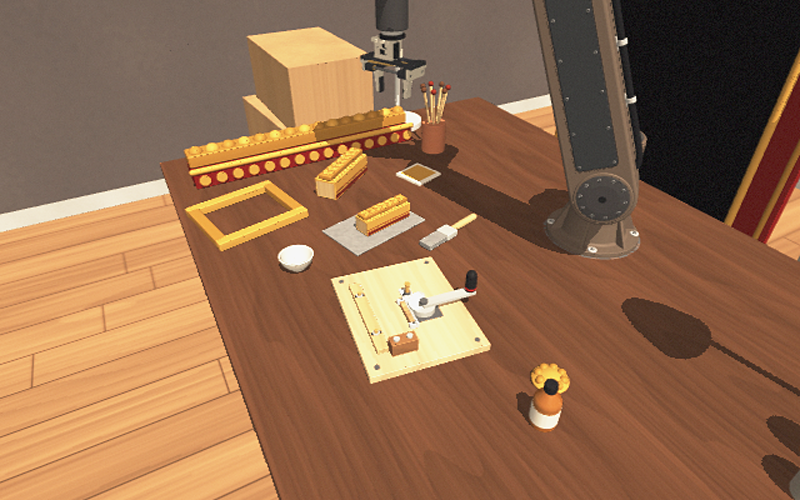

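The top view shows the jig around (350,235) with the lever pointing towards the robot. The short moulding on the grey mat is at (497,285), with a bowl at (465,170) and a brush at (438,340). Next I'll enlarge that area.

Run:
```python
import cv2
a=cv2.imread("pics/top0.png")[130:270,210:435]
cv2.imwrite("pics/crop1.png",cv2.resize(a,None,fx=3.5,fy=3.5,interpolation=cv2.INTER_CUBIC))
a=cv2.imread("pics/scene0.png")[150:310,250:400]
cv2.imwrite("pics/crop2.png",cv2.resize(a,None,fx=3.6,fy=3.6,interpolation=cv2.INTER_CUBIC))
```

```text
(no output)
```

View pics/crop1.png

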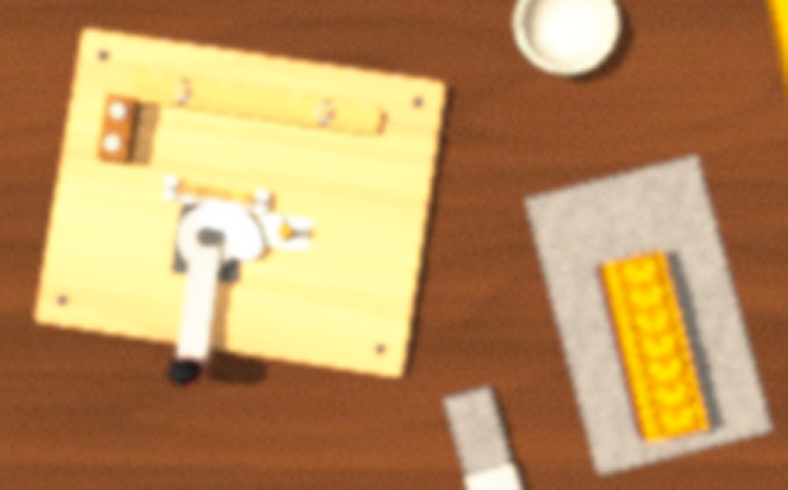

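View pics/crop2.png

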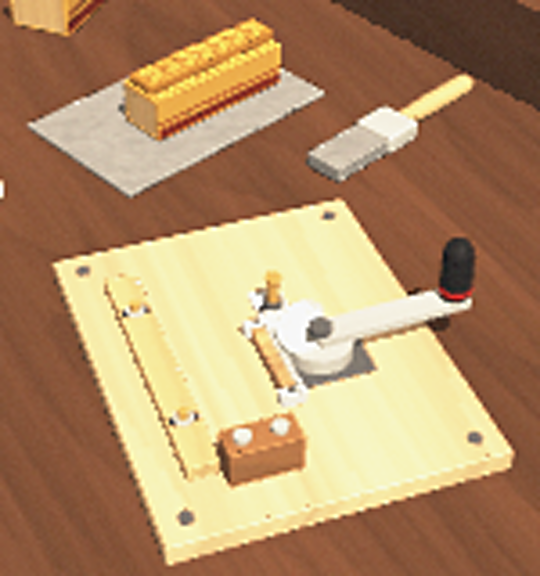

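The jig's top corners in crop1 are (82,28), (446,82), (404,377) and (36,321). The moulding's shoulder corners are (600,266), (668,252), (708,430) and (643,441), and the knob top is at about (182,370).

```bash
cat > h.py <<'E'
import numpy as np
from scipy.optimize import least_squares
from cell import imaging
M={n:imaging.camera_model(n) for n in("top","scene")}
def proj(n,X):
    m=M[n];c=m["R"]@np.array(X)+m["t"];return np.array([m["fx"]*c[0]/c[2]+m["cx"],m["fy"]*c[1]/c[2]+m["cy"]])
def t1(p):return np.array(p)/3.5+[210,130]
def s1(p):return np.array(p)/3.6+[250,150]
def fit(obs,x0):
    def W(p,l):c,s=np.cos(p[2]),np.sin(p[2]);return [p[0]+c*l[0]-s*l[1],p[1]+s*l[0]+c*l[1],l[2]]
    r=least_squares(lambda p:np.concatenate([proj(n,W(p,l))-u for n,l,u in obs]),x0);return r
E
python3 - <<'E'
from h import *
np.set_printoptions(precision=4,suppress=True)
z=.018
C=[(.125,.155,z),(.125,-.155,z),(-.125,-.155,z),(-.125,.155,z)]
T=[(82,28),(446,82),(404,377),(36,321)];S=[(165,550),(52,265),(340,198),(512,457)]
ot=[("top",c,t1(p)) for c,p in zip(C,T)];os=[("scene",c,s1(p)) for c,p in zip(C,S)]
for o in(ot,os,ot+os):
    r=fit(o,[.6,.0,0]);print("jig",r.x,r.fun)
j=r.x
# moulding
z=.05;C=[(.075,.025,z),(.075,-.025,z),(-.075,-.025,z),(-.075,.025,z)]
T=[(600,266),(668,252),(708,430),(643,441)]
ot=[("top",c,t1(p)) for c,p in zip(C,T)]
os=[("scene",(.075,.025,.006),s1((158,138))),("scene",(-.075,.025,.006),s1((282,78)))]
for o in(ot,os,ot+os):
    r=fit(o,[.6,-.3,0.2]);print("m",r.x,r.fun)
def at(n,p,z):
    r=least_squares(lambda q:proj(n,[q[0],q[1],z])-p,[.6,0]);return r.x
c,s=np.cos(j[2]),np.sin(j[2]);Rj=np.array([[c,-s],[s,c]])
for nm,p,z in(("knob",(182,370),.09),("fence face R",(380,133),.03),("fence face L",(140,100),.03),("stop R top",(131,130),.048),("bowl",(568,28),.03),("bfar",(565,75),.0),("mat c",(525,200),.006),("peg",(289,231),.049)):
    w=at("top",t1(p),z);print(nm,w,Rj.T@(w-j[:2]))
hinge=j[:2]+Rj@[-.05,0];print("hinge",hinge)
E
```

```text
jig [ 0.5862  0.0383 -0.1508] [ 0.5209  0.3909 -0.1736 -0.053  -0.4426 -0.3476  0.1055  0.031 ]
jig [ 0.5877  0.0471 -0.1565] [-0.4574  0.6547 -0.312  -0.6245  0.2617  0.3002  0.5435 -0.6821]
jig [ 0.5864  0.042  -0.1533] [-0.5978  0.2186 -1.3414  0.0257 -1.8341 -0.3009 -1.2334 -0.1795 -0.6556
 -1.028  -0.7029 -1.6267 -0.4472 -0.7434 -0.1756 -2.3716]
m [ 0.4633 -0.2995  0.2108] [ 1.0634 -0.882  -1.1909 -0.6272 -0.5632  0.4233  0.6881  1.0651]
m [ 0.4597 -0.301   0.2172] [ 0.1686 -0.2454 -0.1784  0.2979]
m [ 0.4626 -0.2995  0.2143] [ 0.9618 -0.5752 -1.3057 -0.3803 -0.4977  0.6343  0.7672  1.3371 -0.4742
  0.1944 -0.6533  0.7398]
knob [0.4472 0.0772] [-0.1429  0.0135]
fence face R [ 0.6415 -0.0782] [ 0.0728 -0.1104]
fence face L [0.6703 0.1224] [0.0706 0.0922]
stop R top [0.6423 0.1264] [0.0424 0.0919]
bowl [ 0.7292 -0.2359] [ 0.1835 -0.2529]
bfar [ 0.6952 -0.2373] [ 0.1502 -0.2594]
mat c [ 0.5871 -0.2011] [ 0.0378 -0.2402]
peg [ 0.5585 -0.0036] [-0.0206 -0.0493]
hinge [0.537  0.0497]
```

```bash
cat >> h.py <<'E'
from cell import sensors
from scipy.spatial.transform import Rotation as Ro
np.set_printoptions(precision=4,suppress=True)
def go(x,y,z,yaw):
    o=sensors.get_obs();R=Ro.from_euler('xyz',o["tcp_rot"])
    d=R.inv().apply(np.array([x,y,z])-o["tcp_pos"])*1000
    rv=(R.inv()*Ro.from_euler('xyz',[np.pi,0,yaw])).as_rotvec()
    print("t",o["t"],o["tcp_pos"],o["tcp_rot"],"shift mm",d,"rot",rv)
E
python3 -c "
from h import *
go(.463,-.300,.24,-2.928)"
```

```text
t 0.1 [ 0.2625 -0.6214  0.2398] [ 3.1402 -0.0001 -2.7419] shift mm [-309.7395  218.0868    0.0202] rot [ 0.0014 -0.0003  0.1861]
```

Call:
{"name": "drive_tool", "arguments": {
  "moves": [-40,28,0,0,0,0,1,-40,28,0,0,0,0,1,-40,28,0,0,0,0,1,-40,28,0,0,0,0,1,-40,28,0,0,0,0,1,-40,28,0,0,0,0,1,-40,28,0,0,0,0,1,-30,22,0,0,0,0,1]
}}

```text
t: 0.9
tcp_pos: [0.4643, -0.2979, 0.2404]
tcp_rot: [3.141, 0.0, -2.741]
contact_force: [0.2, -0.2, 0.3]
finger_gap: 1.003
grasp_force: 0.0
```

Call:
{"name": "drive_tool", "arguments": {
  "moves": [0,0,0,0,0,0.1,1,0,0,0,0,0,0.086,1,0,0,0,0,0,0,1,0,0,0,0,0,0,1]
}}

```text
t: 1.3
tcp_pos: [0.4633, -0.3002, 0.2403]
tcp_rot: [3.141, -0.0, -2.925]
contact_force: [-0.6, 0.2, 0.4]
finger_gap: 1.0
grasp_force: 0.0
```

```bash
python3 -c "
from h import *
import cv2
go(.463,-.300,.24,-2.928)
m=imaging.camera_model('wrist');print(m)
np.savez('w1.npz',**{k:np.array(v) for k,v in m.items()})
a=imaging.snapshot('wrist');cv2.imwrite('pics/w1raw.png',a);cv2.imwrite('pics/w1.png',cv2.resize(a,(800,500),interpolation=cv2.INTER_CUBIC))"
```

```text
t 1.3 [ 0.4633 -0.3002  0.2403] [ 3.1413 -0.0004 -2.9253] shift mm [0.1961 0.2952 0.3345] rot [ 0.0003 -0.0004  0.0027]
{'fx': 309.70691628693146, 'fy': 309.70691628693146, 'cx': 323.068794320901, 'cy': 202.07871761414714, 'R': array([[-0.2132,  0.977 , -0.0007],
       [ 0.944 ,  0.2062,  0.2575],
       [ 0.2517,  0.0543, -0.9663]]), 't': array([ 0.3935, -0.4074,  0.2889])}
```

View pics/w1.png

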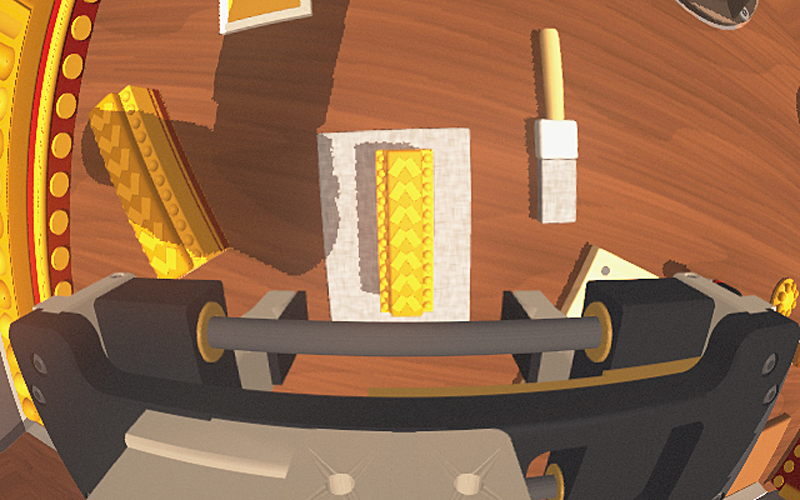

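The moulding is seen at wrist-view (376..434, 150..316), roughly centred between the fingers.

```bash
cat >> h.py <<'E'
def wat(m,p,z):
    d=(np.array(p)-[m["cx"],m["cy"]])/m["fx"];r=np.hypot(*d);v=np.array([*(d/r*np.sin(r)),np.cos(r)])
    R=m["R"];c=-R.T@m["t"];w=R.T@v;return (c+w*(z-c[2])/w[2])[:2]
E
python3 -c "
from h import *
m=dict(np.load('w1.npz'))
P=[wat(m,np.array(p)/1.25,.05) for p in((376,150),(434,150),(434,315),(381,317))]
print(P,np.mean(P,0),[np.linalg.norm(P[i]-P[i-1]) for i in range(4)])
for a,b in((0,3),(1,2)):
    d=P[b]-P[a];print(np.arctan2(d[1],d[0]))
P=[wat(m,np.array(p)/1.25,.006) for p in((318,133),(469,127))]
print(P)
"
```

```text
[array([ 0.3992, -0.34  ]), array([ 0.3886, -0.2916]), array([ 0.5364, -0.2566]), array([ 0.549 , -0.3051])] [ 0.4683 -0.2983] [np.float64(0.15382877321816651), np.float64(0.04959873313531482), np.float64(0.15182136991549128), np.float64(0.050123416070909865)]
0.22917343919948258
0.23254562939962226
[array([ 0.3939, -0.4028]), array([ 0.3575, -0.26  ])]
```

```bash
python3 -c "
from h import *
go(.466,-.299,.040,-2.92)"
```

```text
t 1.35 [ 0.4632 -0.3004  0.2404] [ 3.1414 -0.0003 -2.9259] shift mm [ -3.1216   0.7358 200.3735] rot [ 0.0002 -0.0003 -0.0059]
```

Call:
{"name": "drive_tool", "arguments": {
  "moves": [-3,1,40,0,0,-0.005,1,0,0,40,0,0,0,1,0,0,40,0,0,0,1,0,0,40,0,0,0,1,0,0,20,0,0,0,1,0,0,15,0,0,0,1,0,0,5,0,0,0,1,0,0,0,0,0,0,1]
}}

```text
t: 2.15
tcp_pos: [0.4657, -0.2989, 0.04]
tcp_rot: [3.141, -0.001, -2.922]
contact_force: [-0.6, 0.1, 0.3]
finger_gap: 0.999
grasp_force: 0.0
```

Call:
{"name": "drive_tool", "arguments": {
  "moves": [0,0,0,0,0,0,0.4,0,0,0,0,0,0,0.4,0,0,0,0,0,0,0.4,0,0,0,0,0,0,0.4,0,0,0,0,0,0,0.4,0,0,0,0,0,0,0.4,0,0,0,0,0,0,0.4,0,0,0,0,0,0,0.4]
}}

```text
t: 2.95
tcp_pos: [0.4662, -0.2987, 0.0408]
tcp_rot: [-3.141, 0.0, -2.923]
contact_force: [-0.9, 0.8, 4.9]
finger_gap: 0.567
grasp_force: 29.9
```

Call:
{"name": "drive_tool", "arguments": {
  "moves": [0,0,-10,0,0,0,0.4,0,0,-30,0,0,0,0.4,0,0,-40,0,0,0,0.4,0,0,-40,0,0,0,0.4,0,0,-30,0,0,0,0.4,0,0,-10,0,0,0,0.4,0,0,0,0,0,-0.1,0.4,0,0,0,0,0,-0.1,0.4]
}}

```text
t: 3.75
tcp_pos: [0.4655, -0.2983, 0.2]
tcp_rot: [3.14, -0.0, -2.719]
contact_force: [0.0, 0.2, -2.0]
finger_gap: 0.569
grasp_force: 29.9
```

Call:
{"name": "drive_tool", "arguments": {
  "moves": [0,0,0,0,0,-0.14,0.4,0,0,0,0,0,-0.14,0.4,0,0,0,0,0,-0.14,0.4,0,0,0,0,0,-0.14,0.4,0,0,0,0,0,-0.14,0.4,0,0,0,0,0,-0.14,0.4,0,0,0,0,0,-0.14,0.4,0,0,0,0,0,0,0.4]
}}

```text
t: 4.55
tcp_pos: [0.4653, -0.2983, 0.1993]
tcp_rot: [3.139, 0.001, -1.741]
contact_force: [-0.1, -0.2, -2.2]
finger_gap: 0.568
grasp_force: 29.9
```

```bash
python3 -c "
from h import *
import cv2
go(.55,-.15,.25,-1.724)
m=imaging.camera_model('wrist')
np.savez('w2.npz',**{k:np.array(v) for k,v in m.items()})
a=imaging.snapshot('wrist');cv2.imwrite('pics/w2raw.png',a)"
```

```text
t 4.55 [ 0.4653 -0.2983  0.1993] [ 3.1393  0.0007 -1.7411] shift mm [-160.5536  -58.1973  -50.7309] rot [ 0.0023  0.0007 -0.0171]
```

```bash
python3 -c "
from h import *
go(.58,.19,.26,-1.724)"
```

```text
t 4.6 [ 0.4655 -0.2983  0.1995] [ 3.1397  0.0006 -1.7461] shift mm [-500.8665  -27.4966  -60.2853] rot [ 0.0019  0.0006 -0.0221]
```

Call:
{"name": "drive_tool", "arguments": {
  "moves": [-20,-4,-20,0,0,-0.02,0.4,-40,-4,-20,0,0,0,0.4,-45,-4,-20,0,0,0,0.4,-45,-4,0,0,0,0,0.4,-45,-4,0,0,0,0,0.4,-45,-4,0,0,0,0,0.4,-45,-4,0,0,0,0,0.4,-45,0,0,0,0,0,0.4]
}}

```text
t: 5.4
tcp_pos: [0.5441, 0.025, 0.2601]
tcp_rot: [3.141, -0.0, -1.728]
contact_force: [0.1, -0.8, -2.7]
finger_gap: 0.566
grasp_force: 29.9
```

Call:
{"name": "drive_tool", "arguments": {
  "moves": [-45,0,0,0,0,0,0.4,-45,0,0,0,0,0,0.4,-45,0,0,0,0,0,0.4,-35,0,0,0,0,0,0.4,0,0,0,0,0,0,0.4,0,0,0,0,0,0,0.4]
}}

```text
t: 6.0
tcp_pos: [0.5694, 0.1919, 0.2594]
tcp_rot: [3.14, -0.001, -1.725]
contact_force: [-0.6, -0.1, -2.4]
finger_gap: 0.568
grasp_force: 29.9
```

```bash
python3 -c "
from h import *
import cv2
go(.58,.0,.25,-1.724)
m=imaging.camera_model('wrist')
np.savez('w3.npz',**{k:np.array(v) for k,v in m.items()})
a=imaging.snapshot('wrist');cv2.imwrite('pics/w3raw.png',a);cv2.imwrite('pics/w3.png',cv2.resize(a[0:300,100:500],(800,600),interpolation=cv2.INTER_CUBIC))"
```

```text
t 6.0 [0.5694 0.1919 0.2594] [ 3.1399 -0.0013 -1.7247] shift mm [188.0071 -39.9474   9.5715] rot [ 0.0017 -0.0013 -0.0007]
```

View pics/w3.png

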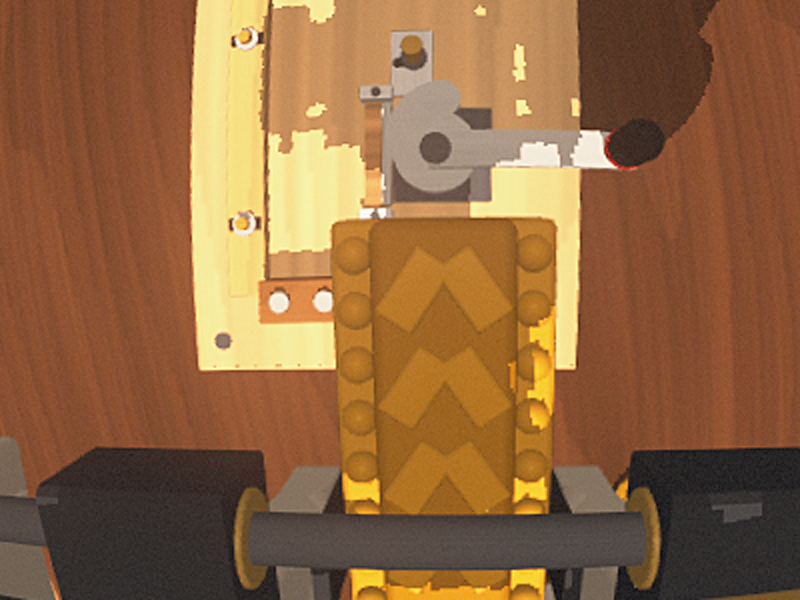

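Wrist crop shows the pivot bolt at (435,148), the knob top at (635,140), the fence face along x≈266, the stop face at y≈281, and the shoe face at x≈363. The peg is at (412,45).

```bash
python3 -c "
from h import *
m=dict(np.load('w3.npz'));print('cam',-m['R'].T@m['t'])
W=lambda p,z:wat(m,np.array(p)/2+[100,0],z)
f0=W((267,20),.03);f1=W((266,270),.03);d=f0-f1;print('fence',f0,f1,'yaw of -y',np.arctan2(d[1],d[0])+np.pi/2)
f0=W((267,20),.018);f1=W((266,270),.018);print('fence foot',f0,f1)
piv=W((435,148),.050);pv2=W((435,148),.06);print('piv',piv,pv2)
kn=W((633,140),.09);print('knob',kn,np.linalg.norm(kn-piv))
st=W((290,281),.048);print('stop',st,W((290,279),.018))
sh=[W((363,100),.03),W((363,205),.03)];print('shoe',sh)
peg=W((412,45),.049);print('peg',peg)
y=-.15
for y in(-.15,-.165,-.18):
  c,s=np.cos(y),np.sin(y);R=np.array([[c,-s],[s,c]]);
  for n,p in(('knob',kn),('stop',st),('f0',f0),('f1',f1),('sh0',sh[0]),('sh1',sh[1]),('peg',peg)):print(y,n,R.T@(p-piv)+[-.05,0])
# moulding visible far end
print('moulding end corners',W((333,222),.2594+.010),W((555,220),.2694))
"
```

```text
cam [0.559  0.1227 0.4035]
fence [ 0.6457 -0.0411] [0.6702 0.1187] yaw of -y -0.15210723015989291
fence foot [ 0.6485 -0.0463] [0.6738 0.1186]
piv [0.5563 0.0672] [0.5563 0.0687]
knob [0.455  0.0809] 0.10215619292183463
stop [0.6516 0.1281] [0.6592 0.1273]
shoe [array([0.5939, 0.0266]), array([0.6039, 0.0911])]
peg [0.5596 0.0029]
-0.15 knob [-0.1521 -0.0015]
-0.15 stop [0.0352 0.0745]
-0.15 f0 [ 0.0582 -0.0984]
-0.15 f1 [0.0585 0.0684]
-0.15 sh0 [-0.0067 -0.0345]
-0.15 sh1 [-0.0065  0.0308]
-0.15 peg [-0.0371 -0.063 ]
-0.165 knob [-0.1521 -0.0031]
-0.165 stop [0.034  0.0758]
-0.165 f0 [ 0.0596 -0.0968]
-0.165 f1 [0.0575 0.0701]
-0.165 sh0 [-0.0062 -0.0339]
-0.165 sh1 [-0.0069  0.0314]
-0.165 peg [-0.0362 -0.0628]
-0.18 knob [-0.1521 -0.0046]
-0.18 stop [0.0329 0.077 ]
-0.18 f0 [ 0.0611 -0.0951]
-0.18 f1 [0.0564 0.0717]
-0.18 sh0 [-0.0057 -0.0332]
-0.18 sh1 [-0.0074  0.032 ]
-0.18 peg [-0.0352 -0.0626]
moulding end corners [0.5822 0.1138] [0.5348 0.1208]
```

```bash
python3 -c "
from h import *
go(.6268,.0381,.052,-1.7235)"
```

```text
t 6.05 [0.5694 0.1911 0.2597] [ 3.1402 -0.0011 -1.725 ] shift mm [142.1019 -80.5134 207.7528] rot [ 0.0014 -0.0011 -0.0015]
```

Call:
{"name": "drive_tool", "arguments": {
  "moves": [20,-11,0,0,0,0,0.4,40,-23,0,0,0,0,0.4,40,-23,0,0,0,0,0.4,30,-17,10,0,0,0,0.4,12,-6.5,20,0,0,0,0.4,0,0,40,0,0,0,0.4,0,0,30,0,0,0,0.4,0,0,0,0,0,0,0.4]
}}

```text
t: 6.85
tcp_pos: [0.6245, 0.0364, 0.156]
tcp_rot: [3.134, -0.003, -1.727]
contact_force: [-0.9, -0.0, -2.5]
finger_gap: 0.568
grasp_force: 29.9
```

```bash
python3 -c "
from h import *
go(.6268,.0381,.052,-1.7235);print(sensors.get_obs()['contact_force'])"
```

```text
t 6.85 [0.6245 0.0364 0.156 ] [ 3.1335 -0.0031 -1.7273] shift mm [ -2.3884  -2.798  103.9506] rot [ 0.0081 -0.0031 -0.0038]
[-0.8781 -0.0492 -2.5276]
```

Call:
{"name": "drive_tool", "arguments": {
  "moves": [0,0,15,0,0,0,0.4,0,0,15,0,0,0,0.4,0,0,10,0,0,0,0.4,0,0,0,0,0,0,0.4,0,0,0,0,0,0,0.4]
}}

```text
t: 7.35
tcp_pos: [0.6285, 0.0385, 0.1217]
tcp_rot: [-3.14, 0.0, -1.723]
contact_force: [-0.0, 0.5, -1.9]
finger_gap: 0.57
grasp_force: 29.9
```

```bash
python3 -c "
from h import *
go(.6268,.0381,.052,-1.7235);print(sensors.get_obs()['contact_force'])"
```

```text
t 7.35 [0.6285 0.0385 0.1217] [-3.1404  0.0001 -1.723 ] shift mm [ 0.6568  1.6874 69.744 ] rot [-0.0011  0.0001  0.0005]
[-0.0395  0.4703 -1.852 ]
```

Call:
{"name": "drive_tool", "arguments": {
  "moves": [0.5,1.7,15,0,0,0,0.4,0,0,15,0,0,0,0.4,0,0,14,0,0,0,0.4,0,0,8,0,0,0,0.4,0,0,3,0,0,0,0.4,0,0,0,0,0,0,0.4,0,0,0,0,0,0,0.4]
}}

```text
t: 8.05
tcp_pos: [0.6267, 0.0385, 0.0661]
tcp_rot: [-3.141, 0.0, -1.723]
contact_force: [0.1, -0.2, -3.1]
finger_gap: 0.57
grasp_force: 29.9
```

```bash
python3 -c "
from h import *
import cv2
go(.6268,.0381,.052,-1.7235);print(sensors.get_obs()['contact_force'])
a=imaging.snapshot('scene');cv2.imwrite('pics/s2.png',cv2.resize(a[170:310,250:420],None,fx=4,fy=4,interpolation=cv2.INTER_CUBIC))"
```

```text
t 8.05 [0.6267 0.0385 0.0661] [-3.1408  0.0002 -1.7226] shift mm [ 0.3687 -0.1391 14.142 ] rot [-0.0008  0.0002  0.0009]
[ 0.0617 -0.1543 -3.0828]
```

View pics/s2.png

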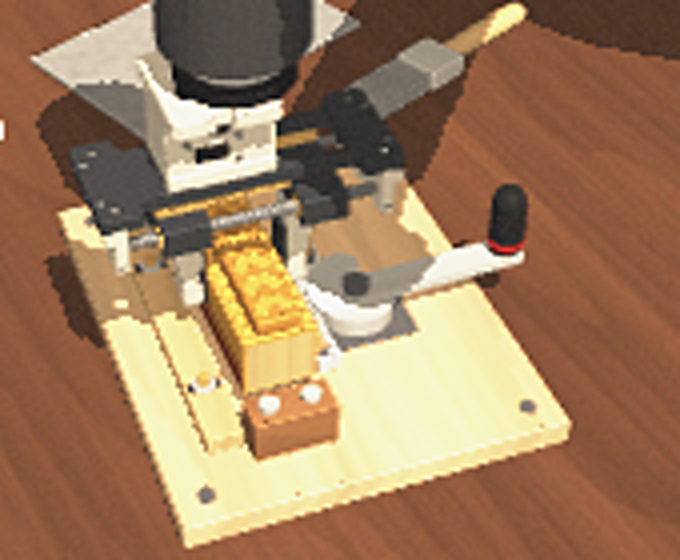

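The moulding hangs over the channel, clear of the fence and shoe, with a gap to the stop. I'll lower it by feel.

Call:
{"name": "drive_tool", "arguments": {
  "moves": [0,0,4,0,0,0,0.4,0,0,4,0,0,0,0.4,0,0,2,0,0,0,0.4,0,0,1,0,0,0,0.4,0,0,0,0,0,0,0.4]
}}

```text
t: 8.6
tcp_pos: [0.6261, 0.0384, 0.0543]
tcp_rot: [3.141, -0.0, -1.723]
contact_force: [0.4, 0.3, -3.1]
finger_gap: 0.568
grasp_force: 29.9
```

Call:
{"name": "drive_tool", "arguments": {
  "moves": [0,0,1,0,0,0,0.4,0,0,0,0,0,0,0.4]
}}

```text
t: 8.8
tcp_pos: [0.6262, 0.0384, 0.0535]
tcp_rot: [3.142, 0.0, -1.723]
contact_force: [0.0, -0.6, -3.9]
finger_gap: 0.57
grasp_force: 29.9
```

Call:
{"name": "drive_tool", "arguments": {
  "moves": [0,0,1,0,0,0,0.4,0,0,0,0,0,0,0.4]
}}

```text
t: 9.0
tcp_pos: [0.6264, 0.0384, 0.0529]
tcp_rot: [-3.141, 0.0, -1.723]
contact_force: [-0.3, -0.9, 0.5]
finger_gap: 0.566
grasp_force: 29.9
```

Call:
{"name": "drive_tool", "arguments": {
  "moves": [-3,0,0,0,0,0,0.4,-3,0,0,0,0,0,0.4,-3,0,0,0,0,0,0.4,-2,0,0,0,0,0,0.4,-1,0,0,0,0,0,0.4,0,0,0,0,0,0,0.4]
}}

```text
t: 9.6
tcp_pos: [0.6283, 0.0504, 0.0529]
tcp_rot: [-3.141, 0.0, -1.722]
contact_force: [-0.5, -1.9, 4.0]
finger_gap: 0.567
grasp_force: 29.9
```

Call:
{"name": "drive_tool", "arguments": {
  "moves": [-1,0,0,0,0,0,0.4,-1,0,0,0,0,0,0.4,0,0,0,0,0,0,0.4]
}}

```text
t: 9.9
tcp_pos: [0.6285, 0.0521, 0.0529]
tcp_rot: [-3.141, -0.0, -1.723]
contact_force: [-1.1, -4.7, 4.9]
finger_gap: 0.572
grasp_force: 29.9
```

Call:
{"name": "drive_tool", "arguments": {
  "moves": [-1,0,0,0,0,0,0.4,-1,0,0,0,0,0,0.4,0,0,0,0,0,0,0.4]
}}

```text
t: 10.2
tcp_pos: [0.6288, 0.054, 0.0529]
tcp_rot: [-3.141, -0.0, -1.723]
contact_force: [-0.5, -4.4, 4.4]
finger_gap: 0.568
grasp_force: 29.9
```

Call:
{"name": "drive_tool", "arguments": {
  "moves": [-1,0,0,0,0,0,0.4,0,0,0,0,0,0,0.4]
}}

```text
t: 10.4
tcp_pos: [0.6289, 0.055, 0.0529]
tcp_rot: [-3.141, -0.0, -1.723]
contact_force: [-1.6, -4.4, 5.4]
finger_gap: 0.563
grasp_force: 29.9
```

Call:
{"name": "drive_tool", "arguments": {
  "moves": [-1,0,0,0,0,0,0.4,0,0,0,0,0,0,0.4]
}}

```text
t: 10.6
tcp_pos: [0.629, 0.0556, 0.0529]
tcp_rot: [-3.142, -0.001, -1.723]
contact_force: [-1.2, -6.1, 6.2]
finger_gap: 0.565
grasp_force: 29.9
```

Call:
{"name": "drive_tool", "arguments": {
  "moves": [-1,0,0,0,0,0,0.4,0,0,0,0,0,0,0.4]
}}

```text
t: 10.8
tcp_pos: [0.6289, 0.0557, 0.0528]
tcp_rot: [3.141, -0.002, -1.723]
contact_force: [-0.7, -10.2, 6.1]
finger_gap: 0.569
grasp_force: 29.9
```

Call:
{"name": "drive_tool", "arguments": {
  "moves": [0.5,0,0,0,0,0,0.4,0,0,0,0,0,0,0.4,0,0,0,0,0,0,0.6,0,0,0,0,0,0,0.66,0,0,0,0,0,0,0.66,0,0,0,0,0,0,0.66]
}}

```text
t: 11.4
tcp_pos: [0.629, 0.0571, 0.0523]
tcp_rot: [3.141, 0.0, -1.723]
contact_force: [-0.3, -0.1, -0.1]
finger_gap: 0.659
grasp_force: 0.0
```

Call:
{"name": "drive_tool", "arguments": {
  "moves": [0,0,-5,0,0,0,0.66,0,0,-10,0,0,0,0.66,0,0,-20,0,0,0,0.66,0,0,-40,0,0,0,0.66,0,0,-50,0,0,0,0.8,0,0,-50,0,0,0,1,0,0,-20,0,0,0,1,0,0,0,0,0,0,1]
}}

```text
t: 12.2
tcp_pos: [0.6308, 0.0571, 0.2534]
tcp_rot: [-3.134, 0.004, -1.722]
contact_force: [-0.0, 0.7, -0.5]
finger_gap: 0.955
grasp_force: 0.0
```

```bash
python3 -c "
from h import *
go(.46,.08,.25,-1.7235)"
```

```text
t 12.2 [0.6308 0.0571 0.2534] [-3.1337  0.0036 -1.7224] shift mm [  3.1297 172.3552   2.0261] rot [-0.0079  0.0036  0.0011]
```

```bash
python3 -c "
from h import *
go(.4547,.1283,.15,-1.7235)
import cv2
a=imaging.snapshot('wrist');cv2.imwrite('pics/w4.png',cv2.resize(a,(800,500),interpolation=cv2.INTER_CUBIC))"
```

```text
t 12.2 [0.6308 0.0571 0.2534] [-3.1337  0.0036 -1.7224] shift mm [-43.4535 185.6784 102.0935] rot [-0.0079  0.0036  0.0011]
```

View pics/w4.png

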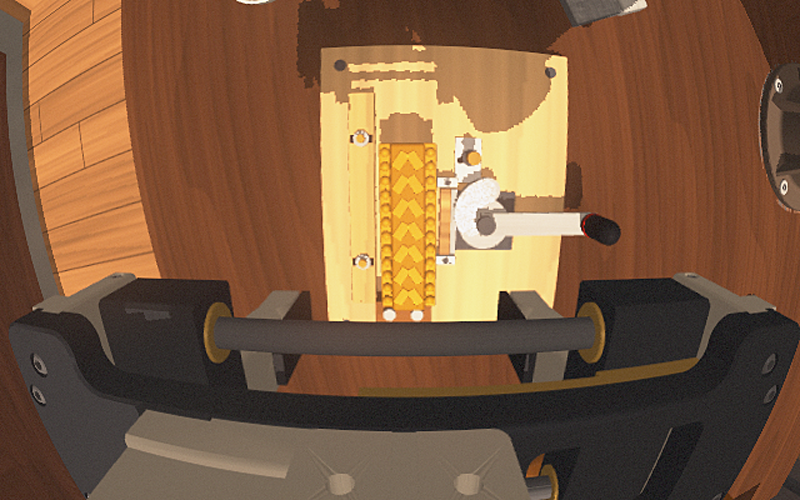

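The moulding lies straight in the channel, with its end at the stop and the lever still open (knob at 600,228). Now I'll move to the far side of the knob.

Call:
{"name": "drive_tool", "arguments": {
  "moves": [-10,30,0,0,0,0,0,-10,40,0,0,0,0,0,-10,40,0,0,0,0,0,-10,40,10,0,0,0,0,-3.5,35,20,0,0,0,0,0,0,30,0,0,0,0,0,0,30,0,0,0,0,0,0,10,0,0,0,0]
}}

```text
t: 13.05
tcp_pos: [0.4504, 0.1266, 0.1447]
tcp_rot: [3.138, -0.003, -1.723]
contact_force: [1.2, 0.0, 0.0]
finger_gap: 0.332
grasp_force: 0.0
```

Call:
{"name": "drive_tool", "arguments": {
  "moves": [0,0,0,0,0,0,0,0,0,0,0,0,0,0,0,0,0,0,0,0,0]
}}

```text
t: 13.35
tcp_pos: [0.4536, 0.128, 0.1486]
tcp_rot: [-3.14, 0.001, -1.723]
contact_force: [1.2, -0.5, -0.3]
finger_gap: 0.063
grasp_force: 0.0
```

```bash
python3 -c "
from h import *
go(.4547,.1283,.064,-1.7235);print(sensors.get_obs()['contact_force'])
m=imaging.camera_model('wrist')
import cv2
a=imaging.snapshot('wrist');cv2.imwrite('pics/w5.png',cv2.resize(a,(800,500),interpolation=cv2.INTER_CUBIC))"
```

```text
t 13.35 [0.4536 0.128  0.1486] [-3.1403  0.001  -1.723 ] shift mm [-0.3798 -0.9681 84.6476] rot [-0.0013  0.001   0.0005]
[ 1.2365 -0.5326 -0.2642]
```

View pics/w5.png

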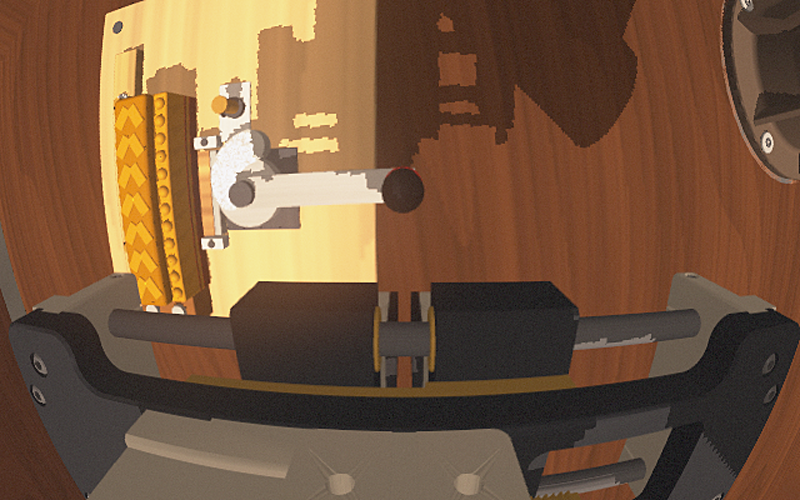

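The knob (404,190) is in line with the closed fingers (404,340). I'll descend and approach it by feel.

Call:
{"name": "drive_tool", "arguments": {
  "moves": [0,-1,25,0,0,0,0,0,0,25,0,0,0,0,0,0,20,0,0,0,0,0,0,14,0,0,0,0,0,0,0,0,0,0,0,5,0,0,0,0,0,0,5,0,0,0,0,0,0,0,0,0,0,0,0,0]
}}

```text
t: 14.2
tcp_pos: [0.4524, 0.1173, 0.0645]
tcp_rot: [-3.141, 0.001, -1.723]
contact_force: [-0.1, 0.1, -0.4]
finger_gap: 0.008
grasp_force: 0.0
```

Call:
{"name": "drive_tool", "arguments": {
  "moves": [4,0,0,0,0,0,0,3,0,0,0,0,0,0,2,0,0,0,0,0,0,0,0,0,0,0,0,0]
}}

```text
t: 14.6
tcp_pos: [0.4508, 0.1085, 0.0636]
tcp_rot: [3.142, 0.0, -1.723]
contact_force: [-0.4, 0.2, 0.9]
finger_gap: 0.004
grasp_force: 0.0
```

Call:
{"name": "drive_tool", "arguments": {
  "moves": [1,0,0,0,0,0,0,1,0,0,0,0,0,0,0,0,0,0,0,0,0]
}}

```text
t: 14.9
tcp_pos: [0.4505, 0.1067, 0.0635]
tcp_rot: [3.141, -0.0, -1.723]
contact_force: [0.8, 0.7, -0.6]
finger_gap: 0.0
grasp_force: 0.0
```

Call:
{"name": "drive_tool", "arguments": {
  "moves": [1,0,0,0,0,0,0,1,0,0,0,0,0,0,0,0,0,0,0,0,0]
}}

```text
t: 15.2
tcp_pos: [0.4502, 0.1047, 0.0635]
tcp_rot: [3.142, -0.0, -1.723]
contact_force: [-0.6, -0.0, 0.6]
finger_gap: 0.004
grasp_force: 0.0
```

Call:
{"name": "drive_tool", "arguments": {
  "moves": [2,0.3,0,0,0,-0.02,0,2,0.3,0,0,0,-0.02,0,0,0,0,0,0,0,0]
}}

```text
t: 15.5
tcp_pos: [0.4495, 0.1018, 0.0637]
tcp_rot: [-3.141, 0.002, -1.681]
contact_force: [-1.8, 5.2, -1.5]
finger_gap: 0.006
grasp_force: 2.4
```

Call:
{"name": "drive_tool", "arguments": {
  "moves": [2,0.3,0,0,0,-0.02,0,2,0.3,0,0,0,-0.02,0,0,0,0,0,0,0,0]
}}

```text
t: 15.8
tcp_pos: [0.4483, 0.0979, 0.0637]
tcp_rot: [-3.141, 0.002, -1.641]
contact_force: [-1.7, 6.7, -0.5]
finger_gap: 0.006
grasp_force: 2.9
```

Call:
{"name": "drive_tool", "arguments": {
  "moves": [2.2,0.4,0,0,0,-0.02,0,2.2,0.4,0,0,0,-0.02,0,0,0,0,0,0,0,0]
}}

```text
t: 16.1
tcp_pos: [0.4471, 0.0935, 0.0637]
tcp_rot: [-3.141, 0.002, -1.601]
contact_force: [-2.0, 6.0, -0.4]
finger_gap: 0.003
grasp_force: 2.9
```

Call:
{"name": "drive_tool", "arguments": {
  "moves": [5.5,0.9,0,0,0,-0.05,0,5.5,0.9,0,0,0,-0.05,0,5.5,0.9,0,0,0,-0.05,0,5.5,0.9,0,0,0,-0.05,0,5.5,0.9,0,0,0,-0.05,0,5.5,0.9,0,0,0,-0.05,0]
}}

```text
t: 16.7
tcp_pos: [0.4442, 0.0598, 0.0635]
tcp_rot: [3.142, 0.001, -1.3]
contact_force: [-4.4, 6.9, 2.4]
finger_gap: 0.006
grasp_force: 4.0
```

```bash
cat >> h.py <<'E'
def lev():
    o=sensors.get_obs();yaw=o["tcp_rot"][2];d=(o["tcp_pos"][:2]-[.5566,.0671])*1000
    X=np.array([np.cos(yaw),np.sin(yaw)]);Y=np.array([np.sin(yaw),-np.cos(yaw)])
    print("t",o["t"],"yaw-a",yaw+1.723,"a est",np.arctan2(d[1],d[0])%(2*np.pi)+.193-2.99,"tool coords",d@X,d@Y,"z",o["tcp_pos"][2],"F tool",o["contact_force"][:2]@X,o["contact_force"][:2]@Y)
E
python3 -c "
from h import *
lev()"
```

```text
t 16.7 yaw-a 0.4230801981447694 a est 0.4095435314189677 tool coords -23.02222072972498 110.21393107270752 z 0.0635265356657478 F tool -7.8038375134175215 2.3850656083756867
```

Tracking well, with about 8 N at the knob, so I'll continue.

Call:
{"name": "drive_tool", "arguments": {
  "moves": [5.5,0.9,0,0,0,-0.05,0,5.5,0.9,0,0,0,-0.05,0,5.5,0.9,0,0,0,-0.05,0,5.5,0.9,0,0,0,-0.05,0,5.5,0.9,0,0,0,-0.05,0,5.5,0.9,0,0,0,-0.05,0]
}}

```text
t: 17.3
tcp_pos: [0.4514, 0.027, 0.0635]
tcp_rot: [3.141, 0.001, -1.0]
contact_force: [-5.5, 6.1, 4.2]
finger_gap: 0.005
grasp_force: 4.0
```

Call:
{"name": "drive_tool", "arguments": {
  "moves": [5.5,0.9,0,0,0,-0.05,0,5.5,0.9,0,0,0,-0.05,0,5.5,0.9,0,0,0,-0.05,0,5.5,0.9,0,0,0,-0.05,0,5.5,0.9,0,0,0,-0.05,0,5.5,0.9,0,0,0,-0.05,0]
}}

```text
t: 17.9
tcp_pos: [0.4677, -0.0021, 0.0634]
tcp_rot: [3.14, 0.002, -0.7]
contact_force: [-7.0, 3.3, 5.5]
finger_gap: 0.006
grasp_force: 4.0
```

```bash
python3 -c "
from h import *
lev()"
```

```text
t 17.9 yaw-a 1.022858678966662 a est 1.0058566367061386 tool coords -23.417717953806388 110.19797439220912 z 0.06336408893961708 F tool -7.510119482271254 1.953245610660918
```

Call:
{"name": "drive_tool", "arguments": {
  "moves": [3.3,0.6,0,0,0,-0.03,0,3.3,0.6,0,0,0,-0.03,0,3.3,0.6,0,0,0,-0.03,0,3.3,0.6,0,0,0,-0.03,0,3.3,0.6,0,0,0,-0.03,0,3.3,0.6,0,0,0,-0.03,0]
}}

```text
t: 18.5
tcp_pos: [0.4813, -0.0167, 0.0633]
tcp_rot: [3.14, 0.003, -0.521]
contact_force: [-7.0, 3.6, 6.3]
finger_gap: 0.002
grasp_force: 3.9
```

Call:
{"name": "drive_tool", "arguments": {
  "moves": [3.3,0.6,0,0,0,-0.03,0,3.3,0.6,0,0,0,-0.03,0,3.3,0.6,0,0,0,-0.03,0,3.3,0.6,0,0,0,-0.03,0,0,0,0,0,0,0,0]
}}

```text
t: 19.0
tcp_pos: [0.4919, -0.0251, 0.0632]
tcp_rot: [3.14, 0.003, -0.401]
contact_force: [-6.2, 0.6, 3.9]
finger_gap: -0.0
grasp_force: 2.9
```

```bash
python3 -c "
from h import *
lev()"
```

```text
t 19.0 yaw-a 1.3215985771264258 a est 1.3031991687824975 tool coords -23.567956418110217 110.14773194867006 z 0.06324980907886193 F tool -5.963074028221779 1.8750069443151056
```

Call:
{"name": "drive_tool", "arguments": {
  "moves": [2.2,0.4,0,0,0,-0.02,0,2.2,0.4,0,0,0,-0.02,0,2.2,0.4,0,0,0,-0.02,0,2.2,0.4,0,0,0,-0.02,0]
}}

```text
t: 19.4
tcp_pos: [0.4988, -0.0297, 0.0632]
tcp_rot: [3.14, 0.004, -0.322]
contact_force: [-8.7, 2.0, 6.9]
finger_gap: 0.005
grasp_force: 4.4
```

Call:
{"name": "drive_tool", "arguments": {
  "moves": [1.1,0.2,0,0,0,-0.01,0,1.1,0.2,0,0,0,-0.01,0]
}}

```text
t: 19.6
tcp_pos: [0.5007, -0.0308, 0.0632]
tcp_rot: [3.14, 0.004, -0.302]
contact_force: [-7.5, 2.3, 7.2]
finger_gap: 0.006
grasp_force: 4.5
```

Call:
{"name": "drive_tool", "arguments": {
  "moves": [1.1,0.2,0,0,0,-0.01,0,1.1,0.2,0,0,0,-0.01,0]
}}

```text
t: 19.8
tcp_pos: [0.5026, -0.0318, 0.0632]
tcp_rot: [3.14, 0.004, -0.282]
contact_force: [-8.8, 2.0, 6.9]
finger_gap: 0.011
grasp_force: 4.6
```

Call:
{"name": "drive_tool", "arguments": {
  "moves": [1.1,0.2,0,0,0,-0.01,0]
}}

```text
t: 19.9
tcp_pos: [0.5035, -0.0324, 0.0631]
tcp_rot: [3.14, 0.004, -0.272]
contact_force: [-8.6, 2.4, 8.2]
finger_gap: 0.006
grasp_force: 4.6
```

Call:
{"name": "drive_tool", "arguments": {
  "moves": [1.1,0.2,0,0,0,-0.01,0]
}}

```text
t: 20.0
tcp_pos: [0.5044, -0.0329, 0.0632]
tcp_rot: [3.14, 0.004, -0.262]
contact_force: [-9.1, 2.5, 7.6]
finger_gap: 0.005
grasp_force: 4.6
```

Call:
{"name": "drive_tool", "arguments": {
  "moves": [1.1,0.2,0,0,0,-0.01,0]
}}

```text
t: 20.1
tcp_pos: [0.5054, -0.0334, 0.0631]
tcp_rot: [3.14, 0.005, -0.252]
contact_force: [-9.0, 1.4, 7.7]
finger_gap: 0.005
grasp_force: 4.7
```

Call:
{"name": "drive_tool", "arguments": {
  "moves": [1.1,0.2,0,0,0,-0.01,0]
}}

```text
t: 20.2
tcp_pos: [0.5064, -0.0338, 0.0631]
tcp_rot: [3.14, 0.005, -0.242]
contact_force: [-8.6, 1.6, 7.3]
finger_gap: 0.007
grasp_force: 4.7
```

Call:
{"name": "drive_tool", "arguments": {
  "moves": [1.1,0.2,0,0,0,-0.01,0]
}}

```text
t: 20.3
tcp_pos: [0.5074, -0.0343, 0.0631]
tcp_rot: [3.14, 0.005, -0.232]
contact_force: [-8.0, 1.2, 8.0]
finger_gap: 0.003
grasp_force: 4.8
```

Call:
{"name": "drive_tool", "arguments": {
  "moves": [1.1,0.2,0,0,0,-0.01,0]
}}

```text
t: 20.4
tcp_pos: [0.5084, -0.0348, 0.0631]
tcp_rot: [3.14, 0.005, -0.222]
contact_force: [-9.5, 2.3, 7.7]
finger_gap: 0.006
grasp_force: 4.8
```

Call:
{"name": "drive_tool", "arguments": {
  "moves": [1.1,0.2,0,0,0,-0.01,0]
}}

```text
t: 20.5
tcp_pos: [0.5094, -0.0353, 0.0631]
tcp_rot: [3.14, 0.005, -0.212]
contact_force: [-8.5, 1.0, 7.5]
finger_gap: 0.004
grasp_force: 4.9
```

Call:
{"name": "drive_tool", "arguments": {
  "moves": [1.1,0.2,0,0,0,-0.01,0]
}}

```text
t: 20.6
tcp_pos: [0.5103, -0.0357, 0.0631]
tcp_rot: [3.14, 0.005, -0.202]
contact_force: [-9.8, 1.2, 8.2]
finger_gap: 0.004
grasp_force: 4.9
```

Call:
{"name": "drive_tool", "arguments": {
  "moves": [1.1,0.2,0,0,0,-0.01,0]
}}

```text
t: 20.7
tcp_pos: [0.5114, -0.0362, 0.0631]
tcp_rot: [3.14, 0.005, -0.192]
contact_force: [-8.8, 1.3, 7.9]
finger_gap: 0.006
grasp_force: 4.9
```

Call:
{"name": "drive_tool", "arguments": {
  "moves": [1.1,0.2,0,0,0,-0.01,0]
}}

```text
t: 20.8
tcp_pos: [0.5123, -0.0366, 0.0631]
tcp_rot: [3.14, 0.005, -0.182]
contact_force: [-10.7, 1.4, 8.4]
finger_gap: 0.004
grasp_force: 5.0
```

Call:
{"name": "drive_tool", "arguments": {
  "moves": [1.1,0.2,0,0,0,-0.01,0]
}}

```text
t: 20.9
tcp_pos: [0.5133, -0.037, 0.0631]
tcp_rot: [3.14, 0.005, -0.172]
contact_force: [-9.5, 0.4, 8.8]
finger_gap: 0.005
grasp_force: 5.0
```

Call:
{"name": "drive_tool", "arguments": {
  "moves": [1.1,0.2,0,0,0,-0.01,0]
}}

```text
t: 21.0
tcp_pos: [0.5142, -0.0374, 0.0631]
tcp_rot: [3.14, 0.006, -0.162]
contact_force: [-9.9, 1.9, 9.7]
finger_gap: 0.004
grasp_force: 5.9
```

Call:
{"name": "drive_tool", "arguments": {
  "moves": [1.1,0.2,0,0,0,-0.01,0]
}}

```text
t: 21.1
tcp_pos: [0.5147, -0.0378, 0.063]
tcp_rot: [3.14, 0.007, -0.152]
contact_force: [-14.4, 4.5, 12.2]
finger_gap: 0.002
grasp_force: 7.5
```

Call:
{"name": "drive_tool", "arguments": {
  "moves": [0.3,0,0,0,0,0,0,0,0,0,0,0,0,0,0,0,0,0,0,0,0]
}}

```text
t: 21.4
tcp_pos: [0.5147, -0.0377, 0.063]
tcp_rot: [3.14, 0.007, -0.153]
contact_force: [-12.9, 3.6, 11.7]
finger_gap: -0.001
grasp_force: 7.0
```

```bash
python3 -c "
from h import *
lev();print(sensors.get_obs()['contact_force'])"
```

```text
t 21.4 yaw-a 1.570132534121315 a est 1.5349040288345872 tool coords -25.478049214176934 109.9938271800554 z 0.06295273907260387 F tool -13.307416002934989 -1.5660115144560494
[-12.9138   3.5741  11.7307]
```

Call:
{"name": "drive_tool", "arguments": {
  "moves": [0.7,0,0,0,0,0,0,0,0,0,0,0,0,0,0,0,0,0,0,0,0]
}}

```text
t: 21.7
tcp_pos: [0.5149, -0.0378, 0.0629]
tcp_rot: [3.139, 0.008, -0.153]
contact_force: [-15.0, 4.0, 13.1]
finger_gap: 0.009
grasp_force: 7.9
```

The lever is firmly on the peg at about 15 N. Back off gently, then retreat upwards.

Call:
{"name": "drive_tool", "arguments": {
  "moves": [-1,0,0,0,0,0,0,-2,0,0,0,0,0,0,-5,0,0,0,0,0,0,-15,0,0,0,0,0,0,-15,0,0,0,0,0,0,0,0,-30,0,0,0,0,0,0,-40,0,0,0,0,0,0,-40,0,0,0,0]
}}

```text
t: 22.5
tcp_pos: [0.4817, -0.0313, 0.1748]
tcp_rot: [3.141, 0.0, -0.152]
contact_force: [0.7, 1.0, 1.3]
finger_gap: 0.0
grasp_force: 0.0
```

Call:
{"name": "drive_tool", "arguments": {
  "moves": [0,0,-40,0,0,0,0,0,0,-30,0,0,0,0,0,0,0,0,0,0,0,0,0,0,0,0,0,0]
}}

```text
t: 22.9
tcp_pos: [0.4822, -0.0311, 0.2441]
tcp_rot: [-3.14, -0.002, -0.152]
contact_force: [-0.3, 0.1, -0.7]
finger_gap: 0.001
grasp_force: 0.0
```

```bash
python3 -c "
from h import *
import cv2
a=imaging.snapshot('wrist');b=imaging.snapshot('scene')[170:310,250:420]
a=cv2.resize(a,(640,400));b=cv2.resize(b,None,fx=3.2,fy=3.2,interpolation=cv2.INTER_CUBIC)[:400,100:260+100]
cv2.imwrite('pics/end.png',cv2.resize(np.hstack([a[:300,:440],b[:300]]),(800,300)))"
```

```text
(no output)
```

View pics/end.png

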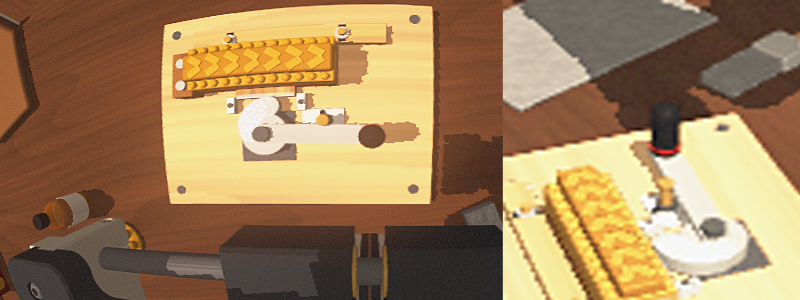

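The moulding is clamped between shoe and fence with its end at the stop block (180,75). The lever lies against the peg (323,117), and the tool is clear.

```bash
python3 -c "
from cell import order
print(order.job_done())"
```

```text
the job is handed in; nothing more can be done
None
```

I handed the job in at about 23 s. The moulding is home against the end stop and clamped along the fence, the lever is on its peg, and the arm is clear. No verdict came back, and I checked the final state only by camera and by the forces I felt while pushing.

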